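# Swap jug and cleaner bottle, then open the push-and-turn cap

### The arm

A 6-joint arm with a two-finger parallel gripper is mounted at the origin on the work surface. World frame = base frame: x ahead of the robot, y to its left, z up, the work surface at z = 0. Lengths are in mm, angles in rad, forces in N, time in s.
With the tool pointing down it reaches from about 300 to 775 mm from the base axis. Payload 14.6 kg.
Tool frame: the origin (TCP) lies on the centre line of the jaws, within the pads' length; the fingertips stand 19 mm ahead of it and the grasp point (between the pads) is the TCP (bot.tip_reach is the distance from the TCP to the fingertips, in mm); z points along the fingers, y is the line along which they close (so a half turn about z gives the same grasp; the last joint's range is limited). The gripper opens to 85 mm and grips with 20 to 120 N. Pads are 22 mm wide; open, the fingers measure 114 mm over their backs; the gripper's body (76 mm by 85 mm) begins 54 mm behind the grasp point. The pads swing forward as they close: fully open they stand 13 mm farther back than shut.
Start: joints at [-1.222, 0.3, 1.521, -0, 1.321, -0.067], TCP at [222.149, -503.13, 250.281] pointing down, gripper open.
Joint ranges: [-3.03, 3.03], [-0.79, 2.21], [0.23, 2.52], [-1.04, 4.18], [0, 3.07], [-2.55, 2.55]. Speed limits (rad/s): [2.22, 2.22, 2.57, 3.14, 3.14, 3.14].

### API

Orientations are given as a unit quaternion [w, x, y, z].
In Python, from rig import bot gives the robot as it stands. Calls block until the motion is done:
- bot.move_to(position, orientation): joint-space move of the TCP to a pose.
- bot.servo_line(position, attitude=None, speed=150, until_force=None): straight line of the TCP; attitude=None keeps the orientation; speed is the mean speed in mm/s. With until_force (N) it stops when the force on the tool has changed by that much, and returns True; else False.
- bot.move_joints(angles): joint-space move.
- bot.move_gripper(opening, grip_force=None): finger opening in mm; grip_force is the grip in N (None keeps the last); returns when the fingers have stopped.
- bot.dwell(seconds).
- bot.ik(position, orientation): joint angles nearest the present ones, or None.
- bot.read_state(): the state.
- bot.read_camera(name): name is "scene" or "side" or "wrist"; returns a dict with "image" (384x512x3 uint8, blue, green, red), "depth" (384x512 float32, mm along the optical axis (not along the pixel's ray), 0 where there is no reading), "fovy" (degrees; the focal length in pixels is half the picture's height over the tangent of half this angle, whatever the lens; pixels are square), "cx", "cy" (the principal point, pixels), "k1" (the pictures are not rectified: a ray, as slopes to the right and down, at radius r is drawn at 1 + k1 r^2 times it, then the intrinsics apply), "eye" and "attitude" of the camera in the world; the wrist camera has in their place "mount" (4x4, takes a point from camera to tool coordinates, whose origin is the TCP and whose axes are the flange's). Camera axes: x right, y down, z forward; pixel columns grow to the right and rows downward; lengths in mm; the calibration is good to about 2 mm. A picture is of the moment at which its call begins: read the wrist's pose just before it.
A pose or a line that the arm cannot do raises bot.MotionError and nothing moves.
- bot.finish_job(): hands the job in; it is judged then, once.
The state is a dict: "clock": time; "joint_positions": joint angles; "qvel": joint speeds; "effort": joint torques, N m; "ee_pos": TCP position; "tool_rot": TCP orientation; "ft_force": force on the tool from outside, world axes, zero at the start; "moment": the same for the moment, N m; "grip_width": finger opening in mm; "grip_force": force on a finger pad.
Only numpy, scipy, OpenCV 4.12 (cv2) and the standard library are available. Lean on these libraries where they do the work, as an engineer would, in place of code of your own. Each camera call takes 0.05 s, during which the arm holds its last target. There are 200 camera calls.

### The job

The ceramic jug and the bottle of cleaning tablets are standing in each other's places: swap them, so that the jug stands on the round bamboo coaster laid out on the counter and the bottle stands on the black rubber mat, where it will not slip. Then open the bottle there: push its orange safety cap straight down against the spring and, while it is down, twist it counter-clockwise (seen from above) until it comes free, and lift it off. Finish still holding the cap in the gripper, lifted clear above the open bottle; set the jug and the bottle down upright without dropping them, and leave everything else on the counter where it is.

Things in the scene. Friction and masses are not known exactly. Their poses are not given: they have to be found in the camera images.
- mat: Black ribbed rubber tamping mat, 150 x 150 mm, 6 mm thick, fixed flat on the counter; origin at the centre of its underside, x and y along its sides. Very grippy. The jug stands on it at the start. The counter between mat and coaster is clear (at least 300 mm from centre to centre), so one thing can be parked midway.
- coaster: Round bamboo coaster, 100 mm across and 10 mm thick, fixed flat on the counter by itself (the other coasters are stacked in their holder); origin at the centre of its underside. The bottle stands on it at the start.
- jug: White ceramic pour jug, 95 mm high, about 0.3 kg; origin at the centre of its underside, z up. Foot 52 mm across, belly 70 mm across at 35 mm height, straight collar 58 mm across from 68 mm height up to the rim. Handle along its +x, out to 62 mm from the axis between 30 and 88 mm height; small spout along its -x, out to 41 mm. Grip the collar across its y axis.
- bottle: White plastic bottle of cleaning tablets with a blue label, about 0.3 kg: square body 62 x 62 mm, 78 mm high, then a short shoulder and a round neck; origin at the centre of the underside, z up, x and y along its sides. With its orange cap it is 126 mm high. While the cap is locked the bottle can be lifted and carried by it.
- bottle_rim (a point): Centre of the bottle's mouth, 114 mm above its underside; the neck is 36 mm across (45 mm over its three catches), hidden by the cap while that is on.
- cap: Orange ribbed push-and-turn cap, a loose part, 54 mm across, 29 mm high; origin on its axis at its lower edge, z up. Locked, its origin is 97 mm above the bottle's underside and the x axes agree to 6 degrees. Clockwise it is blocked; counter-clockwise (from above) it turns only while pressed down. Free to lift from 38 to 82 degrees of turn, 60 is best; at 83 it meets a stop, still free.
- cap_top (a point): Centre of the cap's top face, 29 mm above its lower edge. The cap is sprung: 4 N starts to move it down, 9 N pushes it 3 mm (the catch is then clear, and it turns with little drag), 13.5 N pushes it the full 6 mm, where it is solid. Grip its side from above, fingertips at most 27 mm below this point.
- cup1: Orange plastic cup, 76 mm across the rim, 85 mm high, at the back of the counter; origin at the centre of its underside. Bystander.
- cup2: Orange plastic cup like cup1. Bystander.
- cup3: Orange plastic cup like cup1. Bystander.
- canister: Lidded steel canister with a black knob, 95 mm across, 150 mm high, on the right; origin at the centre of its underside. Bystander.
- coaster_set: Four bamboo coasters stacked in a wooden holder 112 mm square with four corner pins, 60 mm high, on the left; origin at the centre of its underside. Bystander.
- tamper: Steel coffee tamper standing on its 58 mm foot, 90 mm high, on the left; origin at the centre of its underside. Bystander.
There are look-alikes about, which are no part of the job. Of the things like the cap, leave any that is purple; of the rest the larger one is meant. Leave any red look-alike of the jug alone.

How it is judged:
By the outcome, as a careful person would: the job done as asked, in the order asked, and still so for the second after the job is handed in, while the arm keeps its last pose, push and grip.
It also fails if it takes over 64 s, if anything falls off the work surface, if the arm or the gripper's body presses on something with over 40 N, if the wrist force passes 120 N, or if a joint passes its speed limit or range.

## Working session

There is one attempt and no reset: what is moved stays moved. The work goes in short steps, each a Python script; the robot and the scene stay as the last script left them, time stands still between calls to the robot, and variables do not carry over. Pictures are saved under pics/ and viewed, at most 10 in all, crops included, and the job is handed in when it is done.

```bash
ls; mkdir -p pics; python3 - <<'E'
from rig import bot
import cv2,numpy as np
a=bot.read_camera("scene");b=bot.read_camera("side")
for n,c in(("scene",a),("side",b)):
    print(n,{k:v for k,v in c.items() if k not in("image","depth")})
    np.savez("pics/"+n+".npz",**{k:np.array(v) for k,v in c.items()})
    cv2.imwrite("pics/"+n+".png",c["image"])
print(bot.read_state())
E
```

```text
pics
scene {'fovy': 52.29264233399246, 'cx': 255.3808622920812, 'cy': 192.54786369820616, 'k1': 0.03834110138840246, 'eye': array([1231.99960876,  776.73966682,  875.43365691]), 'attitude': array([-0.15576573,  0.29711798,  0.84420696, -0.41805808])}
side {'fovy': 46.0529044714245, 'cx': 251.33185854248956, 'cy': 185.7885707211662, 'k1': -0.0572330011150204, 'eye': array([  68.17592073, -839.10182538, 1018.18071518]), 'attitude': array([-0.38750442,  0.88349848, -0.24382064,  0.09910733])}
{'clock': 0.1, 'joint_positions': array([-1.22164111e+00,  3.00389187e-01,  1.52152916e+00,  2.15122717e-06,
        1.32070630e+00, -6.65938628e-02]), 'qvel': array([ 0.00041626, -0.00038385, -0.00324622, -0.0002127 , -0.00032118,
        0.00035498]), 'effort': array([ 1.99229282e-03, -5.44380069e+01, -3.62368476e+01, -5.74200340e-05,
        3.02004315e-03, -7.20718094e-05]), 'ee_pos': array([ 222.06522437, -502.96323236,  249.78820214]), 'tool_rot': array([-5.11001707e-04,  9.78471703e-01,  2.06380377e-01, -7.16263738e-05]), 'ft_force': array([0.45237593, 0.14442587, 0.68527882]), 'moment': array([-0.01804887,  0.00717015,  0.02922081]), 'grip_force': 0.0, 'grip_width': 85.54977476057635}
```

View pics/scene.png

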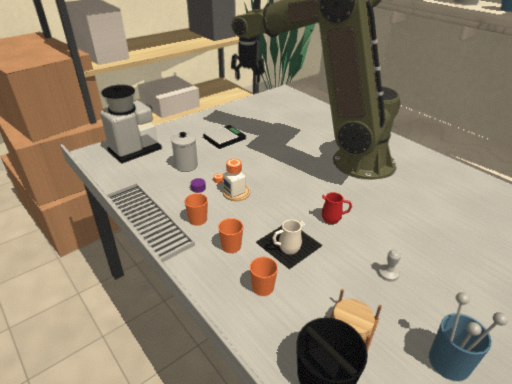

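View pics/side.png

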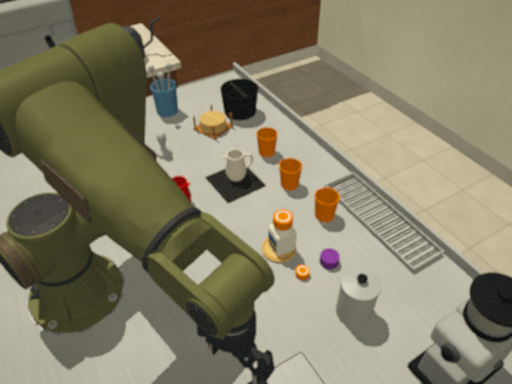

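The scene view shows the bottle with its orange cap at (234,166) on the coaster and the white jug at (290,237) on the black mat. The look-alikes are a small orange cap at (218,177), a purple one at (198,185) and a red jug at (333,208). In the side view the cap is at (283,218) and the jug at (236,165), with its handle to the right.

```bash
cat > h.py <<'E'
import numpy as np,cv2
from scipy.spatial.transform import Rotation as R
def rot(q): return R.from_quat([q[1],q[2],q[3],q[0]])
def quat(r): x=r.as_quat(); return [x[3],x[0],x[1],x[2]]
def down(yaw): # tool z down, tool y at world angle yaw+90deg, tool x at yaw.. 
    c,s=np.cos(yaw),np.sin(yaw)
    return quat(R.from_matrix(np.array([[c,s,0],[s,-c,0],[0,0,-1]])))
def campose(c,st=None):
    if "mount" in c and st is not None:
        M=np.array(c["mount"]);T=rot(st["tool_rot"]).as_matrix()
        return T@M[:3,:3],np.array(st["ee_pos"])+T@M[:3,3]
    return rot(c["attitude"]).as_matrix(),np.array(c["eye"])
def K(c):
    f=192/np.tan(np.radians(float(c["fovy"]))/2)
    return np.array([[f,0,float(c["cx"])],[0,f,float(c["cy"])],[0,0,1]]),np.array([float(c["k1"]),0,0,0])
def toplane(c,px,z,st=None):
    A,e=campose(c,st);k,d=K(c)
    p=cv2.undistortPoints(np.array(px,float).reshape(-1,1,2),k,d).reshape(-1,2)
    r=np.c_[p,np.ones(len(p))]@A.T
    return e+r*((z-e[2])/r[:,2])[:,None]
def cloud(c,st=None):
    A,e=campose(c,st);k,d=K(c)
    v,u=np.mgrid[:384,:512]
    p=cv2.undistortPoints(np.stack([u,v],-1).reshape(-1,1,2).astype(float),k,d).reshape(-1,2)
    D=c["depth"].reshape(-1,1)
    P=np.c_[p,np.ones(len(p))]*D@A.T+e; P[D[:,0]<=0]=np.nan
    return P.reshape(384,512,3)
E
python3 - <<'E'
from h import *
from rig import bot
for n,pc,pj,pm,pr in(("scene",(234,164),(291,226),(290,244),(333,195)),("side",(283,215),(237,152),(236,183),(181,180))):
    c=np.load(f"pics/{n}.npz")
    print(n,"cap",toplane(c,pc,134).round(),"jug rim",toplane(c,pj,101).round(),"mat",toplane(c,pm,6).round(),"red",toplane(c,pr,95).round())
print(rot(bot.read_state()["tool_rot"]).as_matrix().round(2), bot.read_camera("wrist")["mount"].round(2))
E
```

```text
scene cap [[ 556. -153.  134.]] jug rim [[595. 180. 101.]] mat [[578. 167.   6.]] red [[376. 150.  95.]]
side cap [[ 556. -155.  134.]] jug rim [[601. 183. 101.]] mat [[574. 146.   6.]] red [[392. 159.  95.]]
[[ 0.91  0.4  -0.  ]
 [ 0.4  -0.91  0.  ]
 [ 0.   -0.   -1.  ]] [[   0.     -0.96   -0.26   66.27]
 [   1.      0.     -0.      0.41]
 [   0.     -0.26    0.96 -123.28]
 [   0.      0.      0.      1.  ]]
```

```bash
python3 - <<'E'
from h import *
from rig import bot
for n,p in(("wb",(575,-155,330)),("wj",(610,165,330))):
    bot.move_to(p,down(0)); st=bot.read_state(); c=bot.read_camera("wrist")
    print(n,st["clock"],st["joint_positions"].round(2),c["fovy"],np.isfinite(c["depth"]).mean())
    np.savez(f"pics/{n}.npz",ee_pos=st["ee_pos"],tool_rot=st["tool_rot"],**{k:np.array(v) for k,v in c.items()})
    cv2.imwrite(f"pics/{n}.png",c["image"])
E
python3 -c "
import cv2,numpy as np
cv2.imwrite('pics/both.png',cv2.resize(np.vstack([cv2.imread('pics/wb.png'),cv2.imread('pics/wj.png')]),None,fx=.78,fy=.78))"
```

```text
wb 1.975 [-0.33  0.36  1.26 -0.    1.52  1.25] 59.187984585918976 1.0
wj 3.25 [ 0.2   0.45  1.14 -0.    1.56  1.78] 59.187984585918976 1.0
```

View pics/both.png

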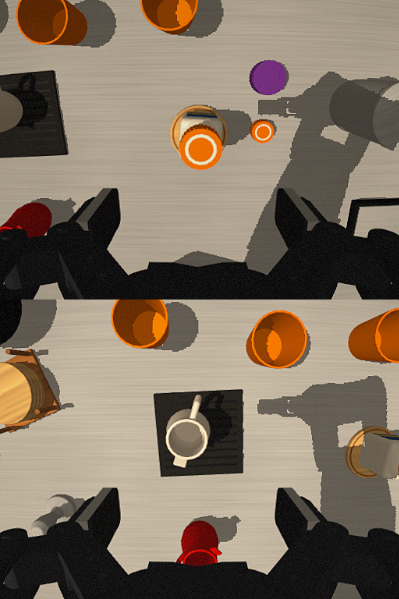

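The wrist views show the cap at about (258,190) with the bottle's body behind it. The jug rim is at about (240,180), with its handle up-right at (251,133), standing on a mat that is turned a few degrees.

```bash
python3 - <<'E'
from h import *
b=dict(np.load("pics/wb.npz"));j=dict(np.load("pics/wj.npz"))
def comp(m,px):
    n,l,s,ce=cv2.connectedComponentsWithStats(m.astype(np.uint8)); k=l[px[1],px[0]]; print("comp",k,s[k]); return l==k
# cap
hsv=cv2.cvtColor(b["image"],cv2.COLOR_BGR2HSV);Pb=cloud(b,b)
m=cv2.morphologyEx(((hsv[...,0]<14)&(hsv[...,1]>170)&(hsv[...,2]>80)).astype(np.uint8),cv2.MORPH_CLOSE,np.ones((9,9)))
m=comp(m,(258,190)); p=Pb[m]; print("cap z pct",np.nanpercentile(p[:,2],[5,50,95]).round(1))
t=m&(abs(Pb[...,2]-np.nanpercentile(p[:,2],80))<5)
c=max(cv2.findContours(t.astype(np.uint8),0,1)[0],key=cv2.contourArea)
w=toplane(b,c.reshape(-1,2),np.nanmedian(Pb[t][:,2]),b)[:,:2].astype(np.float32)
print("captop circle",cv2.minEnclosingCircle(w),np.nanmedian(Pb[t],0),cv2.fitEllipse(w))
# bottle body
near=np.hypot(Pb[...,0]-556,Pb[...,1]+154)<75
for lo,hi in((5,13),(20,80),(80,95)):
    q=Pb[near&(Pb[...,2]>lo)&(Pb[...,2]<hi)]; print(lo,hi,len(q),cv2.minAreaRect(q[:,:2].astype(np.float32)) if len(q)>5 else "",q.min(0).round(),q.max(0).round())
# small/mat
hj=cv2.cvtColor(j["image"],cv2.COLOR_BGR2HSV);Pj=cloud(j,j)
J=np.hypot(Pj[...,0]-597,Pj[...,1]-170)<110
d=J&(Pj[...,2]<12)&(hj[...,2]<60)
c=max(cv2.findContours(cv2.morphologyEx(d.astype(np.uint8),cv2.MORPH_OPEN,np.ones((5,5))),0,1)[0],key=cv2.contourArea)
print("mat",cv2.minAreaRect(toplane(j,c.reshape(-1,2),6,j)[:,:2].astype(np.float32)))
hz=Pj[J&(Pj[...,2]>96)&(Pj[...,2]<107)];print("rim z",np.median(hz[:,2]),len(hz),cv2.minEnclosingCircle(hz[:,:2].astype(np.float32)))
E=cv2.fitEllipse(hz[:,:2].astype(np.float32));print(E)
c0=np.array(E[0])
for lo,hi in((85,107),(40,93)):
  q=Pj[J&(Pj[...,2]>lo)&(Pj[...,2]<hi)];r=q[:,:2]-c0;R_=np.hypot(*r.T)
  far=r[(R_>38)&(R_<70)];a=np.arctan2(far[:,1],far[:,0]);print(lo,len(far),"az",np.degrees(np.percentile(a,[5,50,95])),R_.max())
E
```

```text
comp 0 [     0      0    512    384 185635]
cap z pct [-1.600e+00  2.000e-01  3.945e+02]
captop circle ((574.9119873046875, -201.295654296875), 13.691987037658691) [ 581.11277857 -114.20082262  343.11271792] ((564.8216552734375, -210.73324584960938), (20.64038848876953, 45.86528396606445), 115.12757873535156)
5 13 1005 ((556.2661743164062, -156.21156311035156), (77.86355590820312, 98.3587646484375), 4.983778953552246) [ 514. -206.    5.] [ 595. -108.   13.]
20 80 362 ((555.45166015625, -159.7624053955078), (61.96764373779297, 59.3474235534668), 85.9729995727539) [ 528. -192.   20.] [ 586. -127.   80.]
80 95 737 ((554.7614135742188, -159.67849731445312), (61.57378387451172, 59.08652114868164), 85.81946563720703) [ 527. -192.   80.] [ 585. -127.   93.]
mat ((578.1865844726562, 159.64633178710938), (148.1534423828125, 148.08387756347656), 2.727202892303467)
rim z 100.10101771704166 774 ((586.9036865234375, 180.51174926757812), 34.68159484863281)
((590.3816528320312, 179.22999572753906), (51.405643463134766, 62.01467514038086), 73.4395980834961)
85 159 az [-20.81999585 -15.95767683 -10.78820842] 57.84949609808483
40 178 az [-20.77232163 -15.67003414 -10.89110337] 62.18357653165195
```

```bash
python3 - <<'E'
from h import *
from scipy.optimize import least_squares as ls
b=dict(np.load("pics/wb.npz"));j=dict(np.load("pics/wj.npz"))
Pb=cloud(b,b);Pj=cloud(j,j)
q=Pb[(np.hypot(Pb[...,0]-556,Pb[...,1]+154)<50)&(Pb[...,2]>128)&(Pb[...,2]<145)]
print("cap",len(q),np.median(q[:,2]),q[:,:2].mean(0),cv2.minEnclosingCircle(q[:,:2].astype(np.float32)))
q=Pb[(np.hypot(Pb[...,0]-556,Pb[...,1]+154)<75)&(Pb[...,2]>5)&(Pb[...,2]<14)]
h=cv2.convexHull(q[:,:2].astype(np.float32))[:,0]
print("coaster",ls(lambda p:np.hypot(*(h-p).T)-50,[556,-154],loss="soft_l1").x,np.median(q[:,2]))
q=Pj[(np.hypot(Pj[...,0]-590,Pj[...,1]-179)<60)&(Pj[...,2]>97)&(Pj[...,2]<106)][:,:2]
for _ in range(2):
    s=ls(lambda p:np.hypot(*(q-p[:2]).T)-p[2],[592,178,27],loss="soft_l1",f_scale=1);print("rim",s.x,np.median(abs(s.fun)),len(q))
    q=q[abs(np.hypot(*(q-s.x[:2]).T)-s.x[2])<4]
c0=s.x[:2]
q=Pj[(Pj[...,2]>40)&(Pj[...,2]<107)];r=q[:,:2]-c0;R_=np.hypot(*r.T);a=np.degrees(np.arctan2(r[:,1],r[:,0]))
k=(R_>38)&(R_<68)&(abs(a)<60);print("handle",np.median(a[k]),R_[k].max())
k=(R_>33)&(R_<46)&(abs(a)>120)&(q[:,2]>85);print("spout",np.median(a[k]%360),k.sum())
E
```

```text
cap 2377 135.60637239373722 [ 554.37421758 -159.69526253] ((553.4382934570312, -159.67359924316406), 27.487348556518555)
coaster [ 545.25014839 -157.70748028] 9.458049100855533
rim [591.66864802 178.96016095  27.26259709] 1.509851459167642 729
rim [592.62077187 178.67178344  26.73850551] 1.0344987442355613 606
handle -16.00125134064319 59.87911687552654
spout 163.03290027224423 119
```

```bash
cat >> h.py <<'E'
def place(bot,x,y,q,z,above=8,f=3):
    """lower the held thing to TCP height z, feeling for contact, and let go"""
    bot.servo_line([x,y,z+above],q,speed=120)
    hit=bot.servo_line([x,y,z-4],q,speed=15,until_force=f)
    s=bot.read_state(); print("placed",hit,s["ee_pos"].round(1),"want z",z,"F",s["ft_force"].round(1),"t",s["clock"])
E
python3 - <<'E'
from h import *
from rig import bot
q=down(np.radians(-16.5)); x,y=592.5,178.7
bot.move_gripper(85)
bot.move_to([x,y,180],q); bot.servo_line([x,y,93],q,speed=120,until_force=6)
print(bot.read_state()["ee_pos"])
bot.move_gripper(40,50); s=bot.read_state(); print(s["grip_width"],s["grip_force"])
bot.servo_line([x,y,125],q,speed=100); print(bot.read_state()["grip_width"],bot.read_state()["ft_force"])
bot.servo_line([562,0,125],q,speed=200)
place(bot,562,0,q,87)
bot.move_gripper(85)
bot.servo_line([562,0,260],q,speed=250)
st=bot.read_state();c=bot.read_camera("wrist");cv2.imwrite("pics/park.png",c["image"]);print(st["clock"],st["grip_width"])
E
```

```text
[592.98408955 178.79585862  93.98981762]
55.573368351999605 53.98605447728187
56.10357463642702 [ 0.59980305 -1.08716561 -3.14624467]
placed True [562.1  -0.   88. ] want z 87 F [-1.5 -0.6  5.9] t 7.9
9.1417 85.002185137647
```

View pics/park.png

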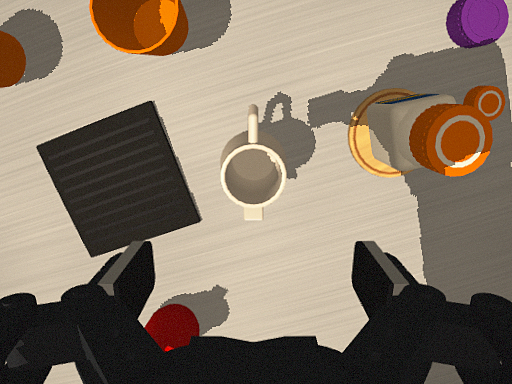

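The jug stands upright at (252,175), between the mat and the bottle on its coaster. Next I move the bottle by its locked cap, lifting it over the jug.

```bash
python3 - <<'E'
from h import *
from rig import bot
q=down(np.radians(-4.2)); x,y=554.2,-159.7
bot.move_to([x,y,210],q); hit=bot.servo_line([x,y,130],q,speed=120,until_force=6)
print(hit,bot.read_state()["ee_pos"],bot.tip_reach)
bot.move_gripper(40,60); s=bot.read_state(); print(s["grip_width"],s["grip_force"])
bot.servo_line([x,y,265],q,speed=150); print(bot.read_state()["grip_width"],bot.read_state()["ft_force"])
q=down(np.radians(2.7)); X,Y=578.2,159.6
bot.servo_line([X,Y,265],q,speed=200)
place(bot,X,Y,q,126)
bot.move_gripper(85)
bot.servo_line([X,Y,250],q,speed=250)
bot.move_to([600,0,300],down(0))
st=bot.read_state();c=bot.read_camera("wrist");cv2.imwrite("pics/sw.png",c["image"]);print(st["clock"],st["grip_width"])
np.savez("pics/sw.npz",ee_pos=st["ee_pos"],tool_rot=st["tool_rot"],**{k:np.array(v) for k,v in c.items()})
c=dict(np.load("pics/sw.npz"));P=cloud(c,c)
near=lambda a,b,r,l,h:P[(np.hypot(P[...,0]-a,P[...,1]-b)<r)&(P[...,2]>l)&(P[...,2]<h)]
p=near(578,160,60,122,145);print("cap",len(p),np.median(p[:,2]),cv2.minEnclosingCircle(p[:,:2].astype(np.float32)))
p=near(545,-157,70,6,14);print("coaster",cv2.minEnclosingCircle(p[:,:2].astype(np.float32)),np.median(p[:,2]))
p=near(562,0,40,90,102);print("jug",cv2.minEnclosingCircle(p[:,:2].astype(np.float32)),np.median(p[:,2]))
E
```

```text
False [ 554.6439054  -159.58083285  130.85839554] 19.0
52.43384393780483 63.91658762935549
52.40283771836991 [-0.68455701 -0.85654013 -4.16932306]
placed True [578.1 159.7 126.4] want z 126 F [-0.   2.1  4.5] t 15.7
17.4917 84.89945134697672
cap 2705 131.7861072122057 ((576.606689453125, 158.95809936523438), 28.062049865722656)
coaster ((544.8026123046875, -157.7454833984375), 50.253875732421875) 9.496472042623907
jug ((557.8865966796875, 1.4281949996948242), 35.5794563293457) 94.1070789866287
```

View pics/sw.png

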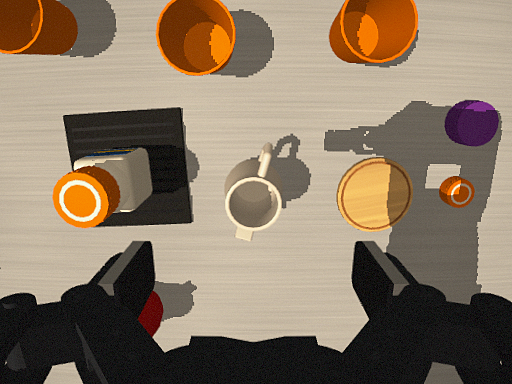

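The bottle stands upright on the mat with its cap at (86,198), and the coaster at (374,194) is empty. Its cap top is at z 132, as it should be. Next I move the jug to the coaster and then open the cap.

```bash
python3 - <<'E'
from h import *
from rig import bot
q=down(np.radians(-16.5)); x,y=561.5,0
bot.move_to([x,y,170],q); bot.servo_line([x,y,88],q,speed=120,until_force=6)
bot.move_gripper(40,50); s=bot.read_state(); print(s["grip_width"],s["grip_force"],s["ee_pos"])
bot.servo_line([x,y,125],q,speed=100)
X,Y=545,-157.7
bot.servo_line([X,Y,125],q,speed=200)
place(bot,X,Y,q,98)
bot.move_gripper(85)
bot.servo_line([X,Y,230],q,speed=250)
st=bot.read_state();c=bot.read_camera("wrist");cv2.imwrite("pics/jc.png",c["image"])
q=down(np.radians(0)); X,Y=577.3,159.3
bot.move_to([X,Y,200],q); hit=bot.servo_line([X,Y,126],q,speed=100,until_force=6)
print(hit,bot.read_state()["ee_pos"])
bot.move_gripper(40,60); bot.dwell(.2); s=bot.read_state(); print(s["grip_width"],s["ft_force"])
hit=bot.servo_line([X,Y,119.5],q,speed=10,until_force=11)
s=bot.read_state(); print("press",hit,s["ee_pos"],s["ft_force"],s["clock"])
E
```

```text
55.82865311448009 54.0237693535164 [ 5.61935561e+02 -1.30238537e-01  8.89396901e+01]
placed True [ 545.1 -157.8   99. ] want z 98 F [-0.1  0.4  5.5] t 21.6667
False [577.64727979 159.30407393 126.7094959 ]
52.028275069713956 [-0.85082029  2.2598989   4.99703004]
press True [577.71531798 159.61646534 121.52242147] [-2.81874983 -0.23031966 12.0120983 ] 26.1
```

View pics/jc.png

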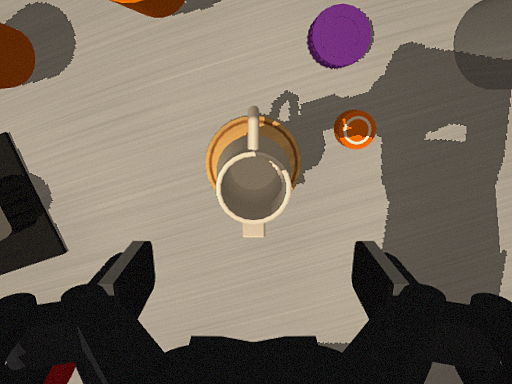

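The jug stands centred on the coaster, with its rim at (253,187) and the coaster at (253,160). The cap is pressed 5 mm down at 12 N, so now I twist it.

```bash
python3 - <<'E'
from h import *
from rig import bot
X,Y=577.3,159.3
for a in (15,30,45,60):
    bot.move_to([X,Y,120.8],down(np.radians(a))); s=bot.read_state()
    print(a,s["ee_pos"].round(1),s["ft_force"].round(1),s["moment"].round(2),s["grip_width"])
q=down(np.radians(60))
hit=bot.servo_line([X,Y,135],q,speed=30,until_force=25); s=bot.read_state();print("up",hit,s["ee_pos"],s["ft_force"])
if not hit:
    bot.servo_line([X,Y,215],q,speed=80)
s=bot.read_state();print(s["ee_pos"],s["ft_force"],s["grip_width"],s["clock"])
c=[bot.read_camera(n)["image"] for n in("scene","wrist")]
a=cv2.resize(c[0][120:312,160:416],(512,384));cv2.imwrite("pics/end.png",cv2.resize(np.vstack([a,c[1]]),None,fx=.78,fy=.78))
E
```

```text
15 [577.9 159.3 121.9] [-0.3  0.8 11.6] [0.13 0.15 0.07] 51.815442151083445
30 [578.  159.2 121.9] [-1.2  0.9 11.9] [0.04 0.05 0.07] 52.30538576436061
45 [578.  159.2 121.9] [ 0.3  0.2 11.8] [ 0.09  0.1  -0.  ] 51.54987796630436
60 [577.9 159.2 121.9] [-0.4  0.4 11.9] [0.1  0.13 0.07] 52.0184440158447
up False [577.1104282  159.21166819 134.59238368] [ 0.80203308  0.19013767 -1.99885114]
[577.11490482 159.2566041  214.37743749] [-0.74950689  0.43506493 -0.49639353] 51.961018027057115 29.3083
```

View pics/end.png

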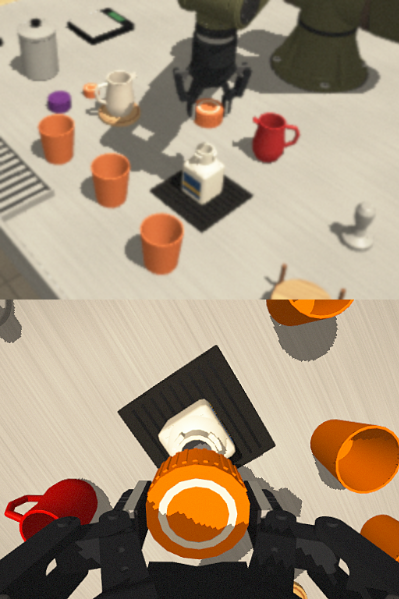

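The cap is held in the gripper at (208,113) in the upper view, clear above the open bottle on the mat at (203,180). The jug stands on the coaster at (118,95), and the other things are where they were.

```bash
python3 -c "
from rig import bot
print(bot.finish_job())"
```

```text
the job is handed in; nothing more can be done
None
```

The job is handed in at about 29 s of robot time: the jug stands on the coaster, the open bottle stands on the mat, and the gripper holds the cap clear above it.

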